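# Gauge a machined block and log the pass

## Task

On the small black inspection plate, gently push the orange block through the gap between the two steel jaws and on until the whole block lies on the green field, then press the red button fully down to log the pass and move clear. Push with the fingertips only: do not pinch, lift or tip the block, keep it on the plate, and do not press the button before the block is there. Leave the plug gauge, the steel ring and the brass gauge block where they are.

Things in the scene. Friction and masses are not known exactly. Their poses are not given: they have to be found in the camera images.
- block: Orange anodised aluminium block with square edges, 60 long (its x) x 36 wide (its y) x 40 mm high, about 0.23 kg (0.16 to 0.32), lying loose on the black plate on the entry side of the jaws. Origin: centre of its underside; z up. It slides with ordinary friction and may start askew and off the centre line of the gap. It passes the gap lengthwise, either end first.
- stand: Fixed gauging stand: a black granite plate 300 x 150 mm, 12 mm thick, lying on the table, crossed by two steel jaws. Origin: on the table, under the middle of the gap; x is the pushing direction (from the entry side through the gap to the green field), y to the left of it, z up. The plate reaches from x = -160 to +140 mm, y = -75 to +75 mm.
- gap (a point): Middle of the gap, on the plate's top face (12 mm above the table), axes like the stand's. The two jaws stand left and right of it, 18 mm high above the plate (lower than the block, so that fingers can pass over them while pushing on the block's upper part), from x = -12 to +12 mm, each 45 mm wide. The gap between them is 39 mm wide; the jaws' entry edges are rounded with 6 mm radius.
- field (a point): Centre of the green painted field on the plate's top face: 110 mm along the pushing direction x 90 mm across, flush with the plate; it begins 14 mm past the middle of the gap and its centre is 69 mm past it.
- corner0 (a point): a lower corner of the orange block, seen from above with the block's own axes: front left (x +30, y +18 mm).
- corner1 (a point): a lower corner of the orange block, seen from above with the block's own axes: front right (x +30, y -18 mm).
- corner2 (a point): a lower corner of the orange block, seen from above with the block's own axes: rear right (x -30, y -18 mm).
- corner3 (a point): a lower corner of the orange block, seen from above with the block's own axes: rear left (x -30, y +18 mm).
- log (a joint): Travel of the red push button in m: 0 released, 0.006 fully down (about 4 N needed); it springs back.
- log_top (a point): Centre of the top face of the red round button, 32 mm across, in a white housing standing fixed on the table beside the plate; pressed straight down.
- plug: Bystander: dark steel plug gauge standing loose on the table, 22 mm across, 58 mm high. Origin: centre of its foot.
- setring: Bystander: steel setting ring lying loose on the table, 54 mm across, 16 mm high. Origin: centre of its underside.
- gblock: Bystander: flat brass-coloured gauge block lying loose on the table, 50 x 35 x 9 mm. Origin: centre of its underside.
Things that resemble listed ones, but are neither listed nor needed, are in the scene too. There is more than one size of the block; the one meant has the size given above.

How it is judged:
On the way, in this order (a step that is already met when the one before it is completed fails the run):
1. the block is between the jaws (x of block in the frame of gap between -0.02 and 0.02 m and y of block in the frame of gap between -0.006 and 0.006 m).
2. the whole block lies on the green field (x of corner0 in the frame of gap between 0.011 and 0.127 m and y of corner0 in the frame of gap between -0.048 and 0.048 m and x of corner1 in the frame of gap between 0.011 and 0.127 m and y of corner1 in the frame of gap between -0.048 and 0.048 m and x of corner2 in the frame of gap between 0.011 and 0.127 m and y of corner2 in the frame of gap between -0.048 and 0.048 m and x of corner3 in the frame of gap between 0.011 and 0.127 m and y of corner3 in the frame of gap between -0.048 and 0.048 m), for 0.1 s.
3. then the red button is pressed down (value of joint log above 0.0045 m), for 0.02 s.
At the end, for the whole second after the job is handed in: All four lower corners of the block lie on the green field (to within 3 mm of its border), the block is at rest, flat on the plate, the button is released, and the bystanders are within 15 mm of where they were (all of step 2 and linear speed of block below 0.01 m/s and angle between block's own z axis and vertical below 0.05 rad and z of block in the frame of gap between -0.003 and 0.003 m and value of joint log below 0.002 m and distance of each of plug, setring, gblock from where it was at the start of the episode below 0.015 m); the robot touches nothing.
It fails at once if the block was lifted off the plate, tipped, or pushed off the plate (z of block in the frame of gap above 0.006 m or angle between block's own z axis and vertical above 0.2 rad or z of block in the frame of gap below -0.006 m).
It fails at once if the block was pinched or shoved hard (more than 20 N on it from the fingers) (contact force between the fingers and block above 20 N).
It fails at once if the button was pressed before the block lay on the green field (value of joint log above 0.003 m and not (x of corner0 in the frame of gap between 0.011 and 0.127 m and y of corner0 in the frame of gap between -0.048 and 0.048 m and x of corner1 in the frame of gap between 0.011 and 0.127 m and y of corner1 in the frame of gap between -0.048 and 0.048 m and x of corner2 in the frame of gap between 0.011 and 0.127 m and y of corner2 in the frame of gap between -0.048 and 0.048 m and x of corner3 in the frame of gap between 0.011 and 0.127 m and y of corner3 in the frame of gap between -0.048 and 0.048 m)).
It fails at once if a bystander was moved more than 15 mm (distance of any of plug, setring, gblock from where it was at the start of the episode above 0.015 m).
It also fails if it takes over 72 s, if anything falls off the work surface, if the arm or the gripper's body presses on something with over 40 N, if the wrist force passes 120 N, or if a joint passes its speed limit or range.

## Robot

A 7-joint arm with a two-finger parallel gripper is mounted at the origin on the work surface. World frame = base frame: x ahead of the robot, y to its left, z up, the work surface at z = 0. Lengths are in m, angles in rad, forces in N, time in s.
With the tool pointing down it reaches from about 0.425 to 0.925 m from the base axis. Payload 6.8 kg.
Tool frame: the origin (TCP) lies midway between the tips of the shut fingers; the grasp point (between the pads) lies 19 mm behind it; z points along the fingers, y is the line along which they close (so a half turn about z gives the same grasp; the last joint's range is limited). The gripper opens to 85 mm and grips with 20 to 120 N. Pads are 22 mm wide; open, the fingers measure 114 mm over their backs; the gripper's body (76 mm by 85 mm) begins 54 mm behind the grasp point. The pads swing forward as they close: fully open they stand 13 mm farther back than shut.
Start: joints at [-1.328, 0.477, 0.022, 1.555, -0.011, 1.109, -0.083], TCP at [0.232, 0.634, 0.231] pointing down, gripper open.
Joint ranges: [-2.96, 2.96], [-0.34, 2.1], [-1.41, 1.46], [0.24, 2.44], [-1.37, 4.51], [0.17, 1.92], [-2.96, 2.96]. Speed limits (rad/s): [2.39, 2.39, 3.14, 3.14, 3.14, 3.14, 3.14].

## Interface

Orientations are given as a unit quaternion [w, x, y, z].
In Python, from station import * gives the robot as it stands.
- The arm moves only by the shell command python3 -m creep 'ROWS' [FORCE]. ROWS is JSON, a list of rows, each a list of 7 numbers: the gripper command: -1 is shut, 1 is fully open, values between are in proportion, then the shift along the world's x, y, z in mm, then the turn, a rotation vector about the world's x, y, z in rad. A call has 1 to 5 rows; each row shifts and turns the commanded pose from where the row before left it; what a row does not reach is not made up. A row lasts 1/8 s, in which the tool goes at most 62.5 mm and 10.7 degrees, less where a joint would pass 70% of its speed; a pose out of reach is approached as far as the arm can. A call is refused whole if a number of a shift passes 62.5 or a number of a turn 0.188, either way. A call with a gripper value outside its range is refused whole. The fingers move at their own pace and stop on an object; FORCE is the grip in N (left out, the last holds). Time passes only in rows, so rows that do not move let the fingers close. It gives the time, the measured TCP pose, the force, the opening and the grip force at its end, in the units of the state.
- get_obs(): the state, without advancing time (a new reading comes with each control period).
- read_camera(name): name is "side" or "top" or "wrist"; returns (picture, depth): 384x512x3 uint8, red, green, blue; 384x512 float32, m along the optical axis (not along the pixel's ray), 0 where there is no reading.
- camera_params(name): a dict with "intrinsics" (3x3 intrinsics, pixels), "k1" (the pictures are not rectified: a ray, as slopes to the right and down, at radius r is drawn at 1 + k1 r^2 times it, then the intrinsics apply), "cam_to_world" (4x4, takes a point from camera to world coordinates); the wrist camera has in their place "mount" (4x4, takes a point from camera to tool coordinates, whose origin is the TCP and whose axes are the flange's). Camera axes: x right, y up, looking along -z (the intrinsics and any distortion apply to the point x, -y, -z); pixel columns grow to the right and rows downward; lengths in m; the calibration is good to about 2 mm. A picture is of the moment at which its call begins: read the wrist's pose just before it. camera_params takes no time and is no camera call.
- hand_in(): hands the job in; it is judged then, once.
The state is a dict: "t": time; "q": joint angles; "joint_vel": joint speeds; "joint_torque": joint torques, N m; "eef_pos": TCP position; "tool_rot": TCP orientation; "contact_force": force on the tool from outside, world axes, zero at the start; "torque": the same for the moment, N m; "gripper_width": opening from 0.0 (shut) to 1.0 (fully open); "grasp_force": force on a finger pad.
Only numpy, scipy, OpenCV 4.12 (cv2) and the standard library are available. Lean on these libraries where they do the work, as an engineer would, in place of code of your own. Each camera call takes 0.05 s, during which the arm holds its last target. There are 200 camera calls.

## Working session

There is one attempt and no reset: what is moved stays moved. The work goes in short steps, Python scripts to look and compute and a shell command to move; the robot and the scene stay as the last step left them, time stands still between calls to the robot, and variables do not carry over. Pictures are saved under pics/ and viewed, at most 10 in all, crops included, and the job is handed in when it is done.

```bash
mkdir -p pics
cat > h.py <<'E'
from station import *
import numpy as np, cv2
from scipy.spatial.transform import Rotation as R
def T(name,obs=None):
    p=camera_params(name)
    if name!='wrist': return p,np.array(p['cam_to_world'])
    M=np.eye(4); q=obs['tool_rot']; M[:3,:3]=R.from_quat([q[1],q[2],q[3],q[0]]).as_matrix(); M[:3,3]=obs['eef_pos']
    return p,M@np.array(p['mount'])
def cloud(name):
    o=get_obs(); im,d=read_camera(name); p,M=T(name,o); K=np.array(p['intrinsics'])
    v,u=np.mgrid[0:384,0:512].astype(float)
    s=cv2.undistortPoints(np.stack([u,v],-1).reshape(-1,1,2),K,np.array([p['k1'],0,0,0.])).reshape(384,512,2)
    P=np.stack([s[...,0]*d,-s[...,1]*d,-d],-1)@M[:3,:3].T+M[:3,3]
    P[d==0]=np.nan
    return im,P
E
python3 - <<'E'
from h import *
for n in ('top','side'):
    im,P=cloud(n); np.savez(n,im=im,P=P); cv2.imwrite(f'pics/{n}0.png',im[...,::-1])
o=get_obs();print(o)
E
```

```text
{'t': 0.1, 'q': array([-1.32807832,  0.47771696,  0.02236551,  1.55635951, -0.01150967,
        1.10932125, -0.08310884]), 'joint_vel': array([-9.89960173e-04, -1.61901203e-03, -1.53223156e-04, -3.40364083e-03,
       -1.25368910e-03,  2.75471786e-03, -3.02346096e-05]), 'joint_torque': array([ 4.62753349e-03, -5.97756958e+01,  1.61390204e+00, -2.81957710e+01,
        1.29130011e-02,  4.89252867e-03, -3.79998539e-05]), 'eef_pos': array([0.23180929, 0.63336677, 0.23042079]), 'tool_rot': array([-8.48038376e-05,  1.74517469e-01,  9.84653721e-01, -8.34007604e-04]), 'contact_force': array([ 0.02224395, -0.37599624, -0.28016596]), 'torque': array([-0.01931223, -0.05271555,  0.03171132]), 'grasp_force': 0.0, 'gripper_width': 0.9987974094360789}
```

View pics/top0.png

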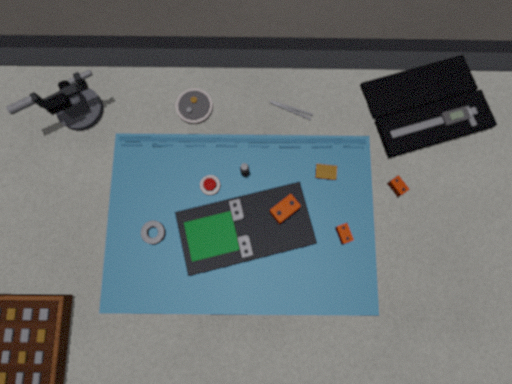

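View pics/side0.png

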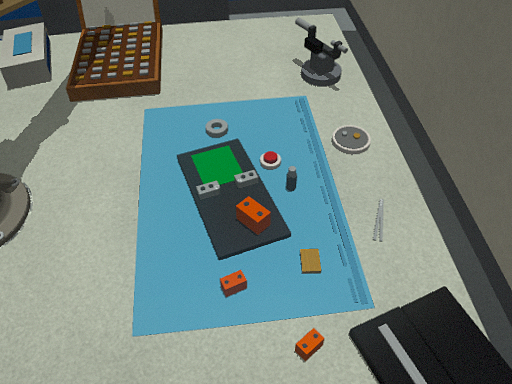

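The top view shows orange blocks at (286,208) on the plate, and at (345,234) and (399,186) off it and smaller. The one on the plate, on the entry side, fits the description. The jaws are at (237,210) and (245,246), the green field at (211,236), the button at (210,185), the plug at (244,169), the ring at (153,233) and the brass block at (326,172).

Run:
```python
from h import *
def rect(Q): 
    c,s,a=cv2.minAreaRect((Q[:,:2]*1000).astype(np.float32)); return np.round(c,1),np.round(s,1),round(a,1)
for n in ('top','side'):
    z=np.load(n+'.npz'); im,P=z['im'],z['P']; h=cv2.cvtColor(im,cv2.COLOR_RGB2HSV)
    H,S,V=[h[...,i].astype(int) for i in range(3)]
    ms={'orange':(H<14)&(S>180)&(V>120),'green':(H>50)&(H<75)&(S>150),'red':((H>172)|(H<3))&(S>180)&(V>100),'brass':(H>14)&(H<25)&(S>150)&(V>120)}
    for k,m in ms.items():
        nl,L,st,c=cv2.connectedComponentsWithStats(m.astype(np.uint8))
        for i in range(1,nl):
            if st[i,4]<40: continue
            Q=P[L==i]; Q=Q[~np.isnan(Q[:,0])]
            zt=np.percentile(Q[:,2],90); Qt=Q[Q[:,2]>zt-.006]
            print(n,k,c[i].round(),st[i,4],'ztop',zt.round(4),*rect(Qt))
    # plate: black, z about 12mm ; jaws z about 30
    Z=P[...,2]; on=(abs(Z-.012)<.006)&(V<70)
    nl,L,st,c=cv2.connectedComponentsWithStats(on.astype(np.uint8)); i=1+np.argmax(st[1:,4]);print('plate',c[i],rect(P[L==i]))
    jm=(S<60)&(abs(Z-.03)<.006)&(V>90)
    nl,L,st,c=cv2.connectedComponentsWithStats(jm.astype(np.uint8))
    for i in range(1,nl):
        if st[i,4]>40: print('jaw?',c[i].round(),st[i,4],*rect(P[L==i]))
z=np.load('top.npz')['im'][150:282,160:360]; cv2.imwrite('pics/crop.png',cv2.resize(z,(800,528),interpolation=cv2.INTER_CUBIC)[...,::-1])
P=np.load('top.npz')['P']
for n,u,v in (('plug',244,169),('ring',153,233),('pl',240,172)): print(n,P[v,u])
```

```text
top orange [399. 185.] 128 ztop 0.0298 [ 642.1 -365.7] [35.9 21.9] 33.9
top orange [209. 184.] 76 ztop 0.0242 [641.8  71.1] [23.5 20.9] 0.4
top orange [285. 208.] 369 ztop 0.0535 [ 583.8 -100.6] [34.8 59.4] 39.0
top orange [344. 233.] 139 ztop 0.0299 [ 530.7 -235.5] [36.4 22.1] 18.1
top green [211. 236.] 1838 ztop 0.0142 [524.3  64.1] [ 89.6 110.3] 14.2
top red [210. 184.] 84 ztop 0.0242 [641.8  71.1] [23.5 20.9] 0.4
top brass [326. 172.] 204 ztop 0.0111 [ 676.9 -201. ] [43.1 29.6] 83.3
top brass [ 10. 314.] 53 ztop 0.0533 [354.9 470.7] [18.4 12.4] 5.4
top brass [ 40. 335.] 57 ztop 0.0538 [313.3 402.9] [11.4 20.2] 88.0
plate [254.8398934 227.2302173] (array([543.1, -12.4]), array([145.2, 293.8]), 14.7)
jaw? [471. 115.] 98 [ 815.6 -551.7] [26.7 44.6] 85.8
jaw? [456. 114.] 120 [ 816.7 -515.8] [20.9 39.6] 16.6
jaw? [417. 127.] 314 [ 786.6 -419.9] [ 17.1 133.9] 17.7
jaw? [236. 209.] 201 [582.7   8.6] [45.6 23.6] 14.9
jaw? [245. 245.] 211 [501.6 -12.5] [45.  23.6] 15.0
side orange [270. 155.] 52 ztop 0.025 [642.5  73.9] [24.7 23.8] 61.5
side orange [253. 209.] 407 ztop 0.0546 [582.6 -98.9] [36.5 60.3] 38.6
side orange [233. 280.] 237 ztop 0.0303 [ 530.3 -235.6] [40.4 25.9] 20.8
side orange [310. 341.] 321 ztop 0.0309 [ 642.6 -366.6] [41. 25.] 33.2
side green [217. 165.] 1330 ztop 0.0154 [523.8  65.6] [ 91.4 115.2] 14.2
side red [270. 156.] 86 ztop 0.025 [642.3  72.3] [27.1 23.7] 22.5
side brass [310. 260.] 381 ztop 0.0116 [ 677.4 -200.4] [49.8 33.6] 83.7
plate [456.38822028 340.05981036] (array([ 886.7, -398. ]), array([101.2, 191. ]), 17.9)
jaw? [498.  13.] 122 [1492.7  653.6] [185.3   9.9] 89.8
jaw? [245. 176.] 163 [580.3  10.2] [45.8 26.7] 11.5
jaw? [207. 187.] 171 [498.8 -10.8] [44.6 26.6] 12.6
jaw? [402. 355.] 655 [ 782.3 -408.2] [ 18.5 112. ] 17.8
plug [ 0.6697508  -0.00913696  0.05349331]
ring [ 0.52948807  0.20054681 -0.00172549]
pl [0.67319779 0.00173644 0.01285878]
```

View pics/crop.png

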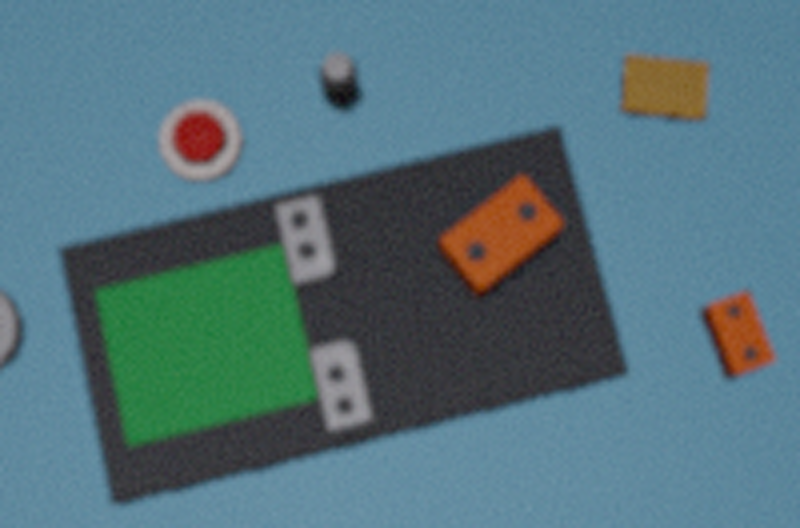

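The crop confirms it. The orange block at (500,233) is 60x36 mm, on the entry side, about 24° askew and 16 mm right of the centre line. The one at (740,333) is the smaller decoy. First I'll square and centre it with a sideways push of the finger row, then push it through from behind.

```bash
for i in 1 2 3; do python3 -m creep '[[-0.53,26.8,-48.4,0,0,0,0.0405],[-0.53,26.8,-48.4,0,0,0,0.0405],[-0.53,26.8,-48.4,0,0,0,0.0405],[-0.53,26.8,-48.4,0,0,0,0.0405],[-0.53,26.8,-48.4,0,0,0,0.0405]]' 20; done
cat >> h.py <<'E'
TH=np.deg2rad(104.7); G=np.array([541.5,-1.5]); EX=np.array([np.cos(TH),np.sin(TH)]); EY=np.array([-EX[1],EX[0]])
def st(p): p=np.asarray(p)-G; return np.array([p@EX,p@EY]).T
def wd(x,y): return G+x*EX+y*EY
def tcp():
    o=get_obs(); q=o['tool_rot']; r=R.from_quat([q[1],q[2],q[3],q[0]]); y=r.as_matrix()[:,1]
    e=o['eef_pos']*1000
    print('t',round(o['t'],2),'tcp',e.round(1),'stand',st(e[:2]).round(1),'yaw_y-TH',np.rad2deg(np.arctan2(y[1],y[0])-TH).round(2),'tilt',r.as_matrix()[:,2].round(3),'F',o['contact_force'].round(1),'w',round(o['gripper_width'],3))
    return e
def block(n):
    im,P=cloud(n); h=cv2.cvtColor(im,cv2.COLOR_RGB2HSV); H,S,V=[h[...,i].astype(int) for i in range(3)]
    m=(H<14)&(S>170)&(V>100)&(abs(P[...,2]-.052)<.006)
    m=cv2.morphologyEx(m.astype(np.uint8),cv2.MORPH_CLOSE,np.ones((5,5)))
    nl,L,s,c=cv2.connectedComponentsWithStats(m); i=1+np.argmax(s[1:,4]); Q=P[(L==i)&(abs(P[...,2]-.052)<.006)]
    r=cv2.minAreaRect(st(Q[:,:2]*1000).astype(np.float32)); 
    print(n,'block',np.round(r[0],1),np.round(r[1],1),round(r[2],1),'z',np.median(Q[:,2]).round(4)); return im,P
E
python3 - <<'E'
from h import *
tcp(); im,P=block('wrist'); np.savez('w1',im=im,P=P); cv2.imwrite('pics/w1.png',im[...,::-1]); print(wd(-112,-66))
E
```

```text
t: 0.72
eef_pos: [0.3665, 0.39, 0.2311]
tool_rot: [-0.0, 0.073, 0.997, -0.0]
contact_force: [1.1, -0.6, 0.2]
gripper_width: 0.236
grasp_force: 0.0
t: 1.35
eef_pos: [0.5004, 0.1482, 0.2312]
tool_rot: [-0.0, -0.028, 1.0, 0.0]
contact_force: [0.6, -0.1, -1.0]
gripper_width: 0.235
grasp_force: 0.0
t: 1.98
eef_pos: [0.6344, -0.0935, 0.2309]
tool_rot: [-0.0, -0.129, 0.992, 0.0]
contact_force: [1.3, 0.3, 0.6]
gripper_width: 0.235
grasp_force: 0.0
t 1.98 tcp [634.4 -93.5 230.9] stand [-112.6  -66.5] yaw_y-TH 0.11 tilt [-0.001  0.    -1.   ] F [1.3 0.3 0.6] w 0.235
wrist block [-93.   -6.6] [30.4 31.1] 24.3 z 0.0514
[633.76056148 -93.08596397]
```

View pics/w1.png

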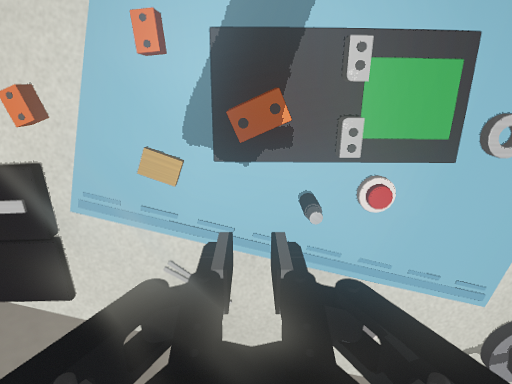

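The wrist view shows the block at (258,114), partly in the arm's shadow, the jaws at (360,57) and (351,137), the button at (378,196) and the plug at (310,207). I'll re-measure by depth, since shadow doesn't affect that.

```bash
cat >> h.py <<'E'
def byz(P,lo,hi,box,lab):
    X=st(P[...,:2]*1000); Z=P[...,2]*1000
    m=(Z>lo)&(Z<hi)&(X[...,0]>box[0])&(X[...,0]<box[1])&(X[...,1]>box[2])&(X[...,1]<box[3])
    r=cv2.minAreaRect(X[m].astype(np.float32)); print(lab,np.round(r[0],1),np.round(r[1],1),round(r[2],1),'n',m.sum(),'z',np.median(Z[m]).round(1)); return r
def looks(P):
    byz(P,46,58,(-160,140,-70,70),'block'); byz(P,25,36,(-25,25,5,80),'jawL'); byz(P,25,36,(-25,25,-80,-5),'jawR')
E
python3 - <<'E'
from h import *
looks(np.load('w1.npz')['P']); P=np.load('top.npz')['P']; looks(P)
P=np.load('w1.npz')['P']; print('button',st(P[196,380,:2]*1000),P[196,380], 'plug',st(P[216,315,:2]*1000),P[216,315])
E
```

```text
Traceback (most recent call last):
  File "h.py", line 36, in looks
    byz(P,46,58,(-160,140,-70,70),'block'); byz(P,25,36,(-25,25,5,80),'jawL'); byz(P,25,36,(-25,25,-80,-5),'jawR')
    ~~~^^^^^^^^^^^^^^^^^^^^^^^^^^^^^^^^^^^
  File "h.py", line 33, in byz
    m=(Z>lo)&(Z<hi)&(X[...,0]>box[0])&(X[...,0]<box[1])&(X[...,1]>box[2])&(X[...,1]<box[3])
      ~~~~~~~~~~~~~^^~~~~~~~~~~~~~~~~
ValueError: operands could not be broadcast together with shapes (384,512) (512,384)
```

```bash
sed -i 's/return np.array(\[p@EX,p@EY\]).T/return np.stack([p@EX,p@EY],-1)/' h.py
python3 - <<'E'
from h import *
looks(np.load('w1.npz')['P']); P=np.load('top.npz')['P']; looks(P)
P=np.load('w1.npz')['P']; print('button',st(P[196,380,:2]*1000),P[196,380], 'plug',st(P[216,315,:2]*1000),P[216,315])
E
```

```text
block [-105.1  -14.8] [60.2 36.2] 24.0 n 2049 z 51.5
jawL [ 1.  42.6] [44.8 25.2] 88.9 n 1090 z 29.6
jawR [  1.  -40.8] [45.6 24.8] 89.9 n 883 z 29.6
block [-106.5  -16.7] [59.8 36.4] 24.0 n 446 z 51.8
jawL [-0.6 41.3] [23.6 45. ] 0.3 n 222 z 30.0
jawR [ -0.7 -42.4] [23.6 45.6] 0.2 n 209 z 30.1
button [  46.39202975 -113.9038644 ] [0.63990319 0.07227752 0.02210559] plug [nan nan] [nan nan nan]
```

```bash
python3 -m creep '[[-0.53,0,0,-52,0,0,0],[-0.53,0,0,-52,0,0,0],[-0.53,0,0,-52,0,0,0],[-0.53,0,0,-47,0,0,0],[-0.53,0,0,0,0,0,0]]' 
for i in 1 2; do python3 -m creep '[[-0.53,-2.9,-0.76,0,0,0,0],[-0.53,-2.9,-0.76,0,0,0,0],[-0.53,-2.9,-0.76,0,0,0,0],[-0.53,-2.9,-0.76,0,0,0,0],[-0.53,-2.9,-0.76,0,0,0,0]]'|head -4; done
python3 - <<'E'
from h import *
tcp(); im,P=cloud('wrist'); cv2.imwrite('pics/w2.png',im[...,::-1]); 
im,P=cloud('side'); cv2.imwrite('pics/s2.png',cv2.resize(im[100:292,130:386],(768,576))[...,::-1]); block('side'); block('top')
E
```

```text
t: 2.65
eef_pos: [0.6303, -0.0914, 0.0245]
tool_rot: [-0.004, -0.128, 0.992, 0.001]
contact_force: [-0.2, -0.2, 0.5]
gripper_width: 0.233
grasp_force: 0.0
t: 3.28
eef_pos: [0.6203, -0.096, 0.029]
tool_rot: [0.001, -0.128, 0.992, -0.0]
contact_force: [2.3, -0.1, 0.4]
t: 3.9
eef_pos: [0.6046, -0.0998, 0.0282]
tool_rot: [-0.0, -0.128, 0.992, 0.0]
contact_force: [2.7, -0.6, 1.9]
t 3.9 tcp [604.6 -99.8  28.2] stand [-111.1  -36.1] yaw_y-TH 0.01 tilt [-0. -0. -1.] F [ 2.7 -0.6  1.9] w 0.234
side block [-100.    -2.7] [60.1 36.5] 10.2 z 0.0531
top block [485.4  29.5] [0. 0.] 0.0 z 0.0477
```

View pics/s2.png

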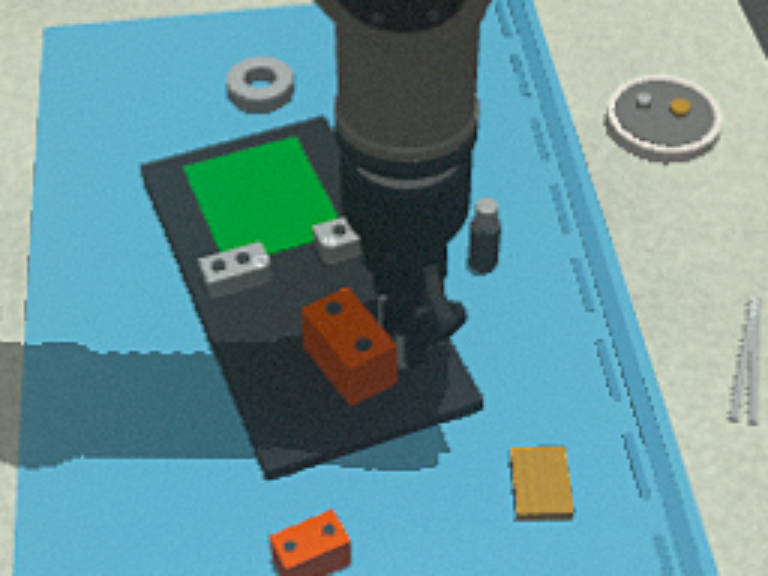

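The side view shows the fingers against the block's right flank. The block is at (350,345) in the crop, and the measurement puts it 10° askew and still turning square. I'll push a little further.

```bash
python3 -m creep '[[-0.53,-2.4,-0.64,0,0,0,0],[-0.53,-2.4,-0.64,0,0,0,0],[-0.53,-1.9,-0.5,0,0,0,0],[-0.53,0,0,0,0,0,0]]'|head -4
python3 - <<'E'
from h import *
tcp(); im,P=block('side'); byz(P,25,36,(-25,25,5,80),'jawL'); byz(P,25,36,(-25,25,-80,-5),'jawR')
E
```

```text
t: 4.6
eef_pos: [0.5976, -0.1014, 0.0281]
tool_rot: [-0.001, -0.128, 0.992, 0.0]
contact_force: [1.4, -0.6, 0.9]
t 4.6 tcp [ 597.6 -101.4   28.1] stand [-110.9  -28.9] yaw_y-TH -0.01 tilt [-0.001  0.    -1.   ] F [ 1.4 -0.6  0.9] w 0.234
side block [-99.1   2.4] [59.5 35.4] 5.3 z 0.0532
jawL [ 1.3 43.9] [29.5 44.5] 0.8 n 230 z 31.2
jawR [  0.2 -26.3] [26.4 16.9] 6.3 n 83 z 31.1
```

```bash
python3 -m creep '[[-0.75,5,1.3,0,0,0,0],[-0.75,9.5,2.5,0,0,0,0],[-0.75,0,0,45,0,0,0],[-0.75,0,0,55,0,0,0],[-0.75,0,0,55,0,0,0]]'|head -4
for i in 1 2; do python3 -m creep '[[-0.75,-3.2,-5.7,0,0,0,-0.157],[-0.75,-3.2,-5.7,0,0,0,-0.157],[-0.75,-3.2,-5.7,0,0,0,-0.157],[-0.75,-3.2,-5.7,0,0,0,-0.157],[-0.75,-3.2,-5.7,0,0,0,-0.157]]'|head -3;done
python3 - <<'E'
from h import *
tcp()
for n in ('wrist','side','top'):
    im,P=cloud(n)
    print(n)
    try: looks(P)
    except Exception as e: print('x')
    if n=='wrist': cv2.imwrite('pics/w3.png',im[...,::-1])
print(get_obs()['q'].round(2))
E
```

```text
t: 5.28
eef_pos: [0.6132, -0.0972, 0.1849]
tool_rot: [-0.0, -0.128, 0.992, -0.0]
contact_force: [0.7, -0.2, 0.3]
t: 5.9
eef_pos: [0.5973, -0.1259, 0.1835]
tool_rot: [0.0, 0.263, 0.965, 0.0]
t: 6.52
eef_pos: [0.5814, -0.1544, 0.1835]
tool_rot: [0.0, 0.612, 0.791, 0.0]
t 6.53 tcp [ 581.4 -154.4  183.5] stand [-158.     0.2] yaw_y-TH -90.2 tilt [ 0. -0. -1.] F [ 0.1 -0.2  0.1] w 0.123
wrist
block [-98.4   2. ] [60.4 36.2] 4.9 n 2837 z 51.4
jawL [-7.8 43.6] [44.2  6.9] 89.4 n 496 z 29.3
jawR [ -8.3 -41.1] [ 6.8 44.3] 0.3 n 481 z 29.4
side
block [-98.6   2.2] [61.7 36.7] 3.9 n 512 z 52.9
jawL [ 1.1 43.7] [44.6 26.3] 88.6 n 233 z 30.9
jawR [ -0.6 -40. ] [44.3 27.1] 88.2 n 95 z 31.1
top
block [-92.7   0.6] [45.3 35.9] 4.9 n 218 z 51.7
jawL [-0.5 41.5] [23.7 44.8] 0.2 n 223 z 30.0
jawR [ -0.8 -42.8] [23.6 45.5] 0.6 n 211 z 30.0
[-0.34  0.47  0.66  1.82 -0.35  0.97  0.73]
```

View pics/w3.png

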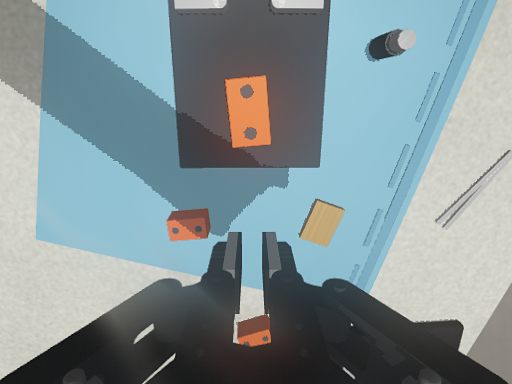

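The wrist view shows the block at (248,110), centred within about 1 mm and 5° askew, with clear plate behind it. I'll go down behind it and push towards the jaws.

```bash
python3 -m creep '[[-0.75,0,0,-50,0,0,0],[-0.75,0,0,-50,0,0,0],[-0.75,0,0,-35,0,0,0],[-0.75,0,0,-12,0,0,0],[-0.75,0,0,0,0,0,0.003]]'|head -3
for i in 1 2 3; do python3 -m creep '[[-0.75,-0.89,3.39,0,0,0,0],[-0.75,-0.89,3.39,0,0,0,0],[-0.75,-0.89,3.39,0,0,0,0],[-0.75,-0.89,3.39,0,0,0,0],[-0.75,-0.89,3.39,0,0,0,0]]'|sed -n '2p;4p'; done
python3 - <<'E'
from h import *
tcp()
for n in ('wrist','side','top'):
    im,P=cloud(n)
    print(n)
    try: looks(P)
    except Exception as e: print('x')
    if n=='wrist': cv2.imwrite('pics/w4.png',im[...,::-1])
E
```

```text
t: 7.3
eef_pos: [0.581, -0.1545, 0.0363]
tool_rot: [-0.0, 0.609, 0.793, -0.0]
eef_pos: [0.5763, -0.1374, 0.0364]
contact_force: [0.1, -2.3, -0.5]
eef_pos: [0.572, -0.1207, 0.0364]
contact_force: [1.4, -2.5, 1.1]
eef_pos: [0.5675, -0.1038, 0.0364]
contact_force: [2.4, -3.0, 1.2]
t 9.18 tcp [ 567.5 -103.8   36.4] stand [-105.5    0.8] yaw_y-TH -89.78 tilt [ 0. -0. -1.] F [ 2.4 -3.   1.2] w 0.123
wrist
block [-74.8   0.1] [80.9 37.9] 0.0 n 11397 z 51.4
jawL [ 0.3 43.4] [23.4 46.1] 0.2 n 5746 z 29.5
jawR [  0.3 -41. ] [23.7 45.7] 0.2 n 5818 z 29.6
side
block [-77.2   0.2] [37.  78.3] 89.2 n 135 z 52.7
jawL [ 1.1 43.7] [27.6 45.2] 1.9 n 178 z 31.2
jawR [0. 0.] [0. 0.] 0.0 n 0 z nan
top
block [0. 0.] [0. 0.] 0.0 n 0 z nan
jawL [0. 0.] [0. 0.] 0.0 n 0 z nan
jawR [ -0.8 -47.7] [23.6 34.8] 0.6 n 131 z 30.4
  return _methods._mean(a, axis=axis, dtype=dtype,
  ret = ret.dtype.type(ret / rcount)
```

Run:
```python
from h import *
im,P=cloud('wrist'); byz(P,46,58,(-88,140,-70,70),'b')
byz(P,46,58,(-88,-60,-70,70),'rear'); byz(P,46,58,(-60,0,-70,70),'front'); byz(P,25,36,(-25,25,5,80),'L'); byz(P,25,36,(-25,25,-80,-5),'R')
```

```text
b [-60.9  -0.6] [54.2 36.3] 0.1 n 9915 z 51.4
rear [-74.   -0.6] [36.3 28. ] 90.0 n 4626 z 51.4
front [-46.9  -0.4] [26.2 36.2] 0.2 n 5289 z 51.4
L [ 0.6 43.4] [23.8 46. ] 0.0 n 5843 z 29.5
R [  0.6 -40.9] [24.2 45.6] 0.5 n 5919 z 29.6
```

View pics/w4.png

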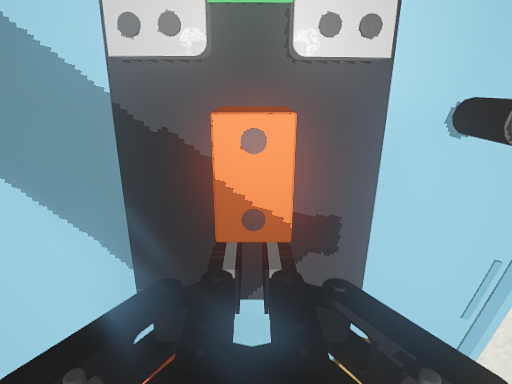

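The wrist view shows the block at (254,177), square to the jaws but about 1.7 mm right of the gap centre (gap edges at columns 210 and 290). I'll add a slight leftward drift while pushing.

```bash
python3 -m creep '[[-0.75,-1.25,2.77,0,0,0,0],[-0.75,-1.25,2.77,0,0,0,0],[-0.75,-1.25,2.77,0,0,0,0],[-0.75,-1.25,2.77,0,0,0,0]]'|sed -n '2p;4p'
python3 - <<'E'
from h import *
tcp()
im,P=cloud('wrist'); byz(P,46,58,(-72,140,-70,70),'b'); byz(P,25,36,(-25,25,5,80),'L'); byz(P,25,36,(-25,25,-80,-5),'R')
E
```

```text
eef_pos: [0.5622, -0.0924, 0.0362]
contact_force: [0.2, -1.0, -0.4]
t 9.88 tcp [562.2 -92.4  36.2] stand [-93.1   3.1] yaw_y-TH -89.77 tilt [-0.  0. -1.] F [ 0.2 -1.  -0.4] w 0.125
b [-47.    1.7] [50.  36.2] 0.1 n 9315 z 51.4
L [-4.7 35.8] [35.5 61.1] 0.3 n 5593 z 29.6
R [ -4.6 -34.6] [34.9 58.7] 0.3 n 5599 z 29.6
```

```bash
for i in 1 2 3; do python3 -m creep '[[-0.75,-0.76,2.9,0,0,0,0],[-0.75,-0.76,2.9,0,0,0,0],[-0.75,-0.76,2.9,0,0,0,0],[-0.75,-0.76,2.9,0,0,0,0],[-0.75,-0.76,2.9,0,0,0,0]]'|sed -n '2p;4p'; done
python3 - <<'E'
from h import *
e=tcp(); x=st(e[:2])[0]
im,P=cloud('wrist'); byz(P,46,58,(x+20,140,-70,70),'b'); cv2.imwrite('pics/w5.png',im[...,::-1])
E
```

```text
eef_pos: [0.5585, -0.078, 0.0363]
contact_force: [0.3, -0.8, -0.5]
eef_pos: [0.5547, -0.0636, 0.0363]
contact_force: [0.5, -1.6, -0.6]
eef_pos: [0.5509, -0.0491, 0.0363]
contact_force: [0.2, -1.3, -0.2]
t 11.8 tcp [550.9 -49.1  36.3] stand [-48.4   2.9] yaw_y-TH -89.78 tilt [ 0.  0. -1.] F [ 0.2 -1.3 -0.2] w 0.127
b [-2.8  1.6] [51.2 36.2] 0.1 n 9484 z 51.5
```

The block is in the gap, square, and the force is low. I'll continue through.

```bash
for i in 1 2 3 4; do python3 -m creep '[[-0.75,-0.81,3.1,0,0,0,0],[-0.75,-0.81,3.1,0,0,0,0],[-0.75,-0.81,3.1,0,0,0,0],[-0.75,-0.81,3.1,0,0,0,0],[-0.75,-0.81,3.1,0,0,0,0]]'|sed -n '2p;4p'; done
python3 -m creep '[[-0.75,0,0,0,0,0,0],[-0.75,2.5,-9.7,0,0,0,0],[-0.75,5,-19,0,0,0,0],[-0.75,0,0,45,0,0,0],[-0.75,0,0,30,0,0,0]]'|sed -n '2p;4p'
python3 - <<'E'
from h import *
e=tcp(); 
im,P=cloud('wrist'); byz(P,46,58,(x:=st(e[:2])[0]+25,140,-70,70),'b'); cv2.imwrite('pics/w6.png',im[...,::-1])
im,P=cloud('side'); byz(P,46,58,(25,140,-50,50),'b')
b=P[...,:2]*1000; h=cv2.cvtColor(im,cv2.COLOR_RGB2HSV); m=((h[...,0]>172)|(h[...,0]<4))&(h[...,1]>170)&(np.hypot(b[...,0]-642,b[...,1]-72)<25); print('btn',b[m].mean(0),np.median(P[m][:,2]))
E
```

```text
eef_pos: [0.5469, -0.0335, 0.0363]
contact_force: [0.9, -1.5, 0.5]
eef_pos: [0.5428, -0.018, 0.0363]
contact_force: [0.6, -1.1, 1.0]
eef_pos: [0.5388, -0.0025, 0.0363]
contact_force: [0.8, -1.5, -0.9]
eef_pos: [0.5348, 0.013, 0.0363]
contact_force: [0.9, -0.4, -0.9]
eef_pos: [0.5427, -0.0173, 0.1127]
contact_force: [0.7, 0.3, 0.2]
t 14.97 tcp [542.7 -17.3 112.7] stand [-15.6   2.8] yaw_y-TH -89.87 tilt [ 0.001 -0.    -1.   ] F [0.7 0.3 0.2] w 0.124
b [57.4  1.4] [59.7 36.2] 0.2 n 5322 z 51.4
b [57.2  2.5] [62.9 35.3] 2.1 n 294 z 53.2
btn [642.5400428   71.11502424] 0.023129554070337233
```

View pics/w6.png

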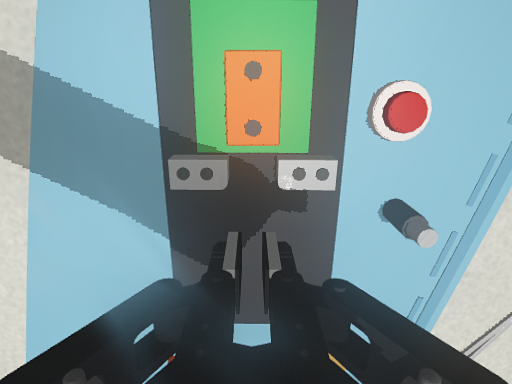

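The whole block lies on the green field, at (254,98) in the picture, with the rear edge clear of the jaws. The button is at (405,111). I'll go above it with the fingers shut.

```bash
python3 -m creep '[[-1,24.7,22.2,0,0,0,0],[-1,24.7,22.2,0,0,0,0],[-1,24.7,22.2,0,0,0,0],[-1,24.7,22.2,0,0,0,0],[-1,0,0,-40,0,0,0]]'|sed -n '2p;4p'
python3 -m creep '[[-1,0,0,-30,0,0,0],[-1,0,0,-10,0,0,0],[-1,0,0,-5,0,0,0],[-1,0,0,-3,0,0,0],[-1,0,0,0,0,0,0]]'|sed -n '2p;4p'
python3 -m creep '[[-1,0,0,-2,0,0,0],[-1,0,0,-2,0,0,0],[-1,0,0,0,0,0,0]]'|sed -n '2p;4p'
```

```text
eef_pos: [0.6452, 0.0755, 0.0724]
contact_force: [-0.1, 0.4, -1.3]
eef_pos: [0.6416, 0.0729, 0.024]
contact_force: [-0.2, -0.3, -0.6]
eef_pos: [0.6417, 0.073, 0.0197]
contact_force: [1.1, -0.0, 2.4]
```

```bash
python3 -m creep '[[-1,0,0,-2,0,0,0],[-1,0,0,-2,0,0,0],[-1,0,0,0,0,0,0]]'|sed -n '2p;4p'
python3 -m creep '[[-1,0,0,-2,0,0,0],[-1,0,0,0,0,0,0]]'|sed -n '2p;4p'
```

```text
eef_pos: [0.6417, 0.0729, 0.0161]
contact_force: [-1.0, 1.0, 9.1]
eef_pos: [0.6419, 0.073, 0.0158]
contact_force: [-5.5, 0.8, 22.9]
```

The button has bottomed out: the tool stopped at z = 15.8 mm and the force rose to 23 N. I'll retreat and check.

```bash
python3 -m creep '[[-1,0,0,10,0,0,0],[-1,0,0,50,0,0,0],[-1,0,0,60,0,0,0],[-1,0,0,50,0,0,0],[-1,0,0,0,0,0,0]]'|sed -n '2p;4p'
python3 - <<'E'
from h import *
tcp(); im,P=cloud('side'); byz(P,46,58,(20,120,-50,50),'b')
im,P=cloud('top'); cv2.imwrite('pics/top9.png',cv2.resize(im[120:312,130:386],(768,576))[...,::-1])
E
```

```text
eef_pos: [0.6432, 0.0726, 0.1872]
contact_force: [-0.3, -0.1, -0.2]
t 17.95 tcp [643.2  72.6 187.2] stand [  45.9 -117.2] yaw_y-TH -89.79 tilt [ 0.006  0.001 -1.   ] F [-0.3 -0.1 -0.2] w -0.0
b [57.2  1.4] [36.5 64.1] 89.3 n 380 z 53.1
```

View pics/top9.png

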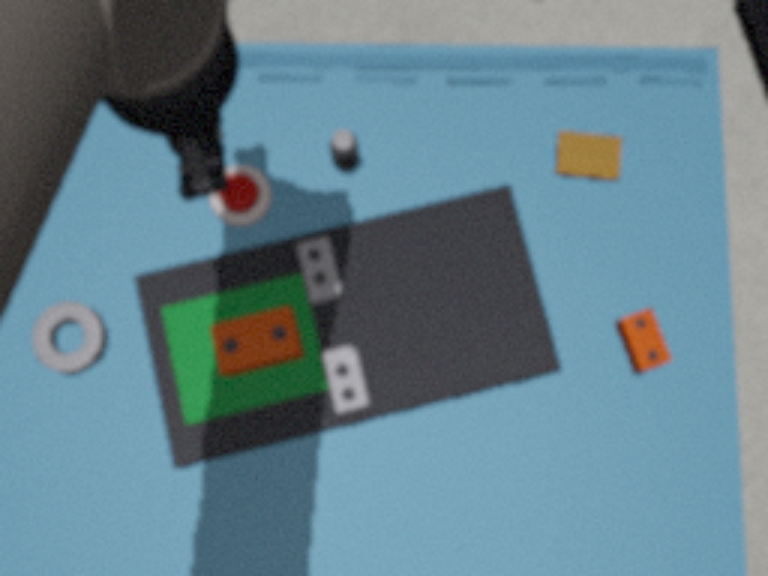

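The top view shows the block at (257,340), wholly on the green field. The button is free, the bystanders look undisturbed and the arm is clear.

```bash
python3 -c "
from station import *
print(hand_in())"
```

```text
the job is handed in; nothing more can be done
None
```

The job is handed in, verdict not shown: the block went through the gap and lies wholly on the green field, the button was pressed to its stop and released, the bystanders look unmoved, and the arm is clear.

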